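# Take the empty spool off the kitchen-twine stand

### The arm

A 7-joint arm with a two-finger parallel gripper is mounted at the origin on a cart in front of the work surface, level with it; the furniture and walls round the work are solid. World frame = base frame: x ahead of the robot, y to its left, z up, the work surface at z = 0. Lengths are in m, angles in rad, forces in N, time in s.
With the tool pointing down it reaches from about 0.425 to 0.925 m from the base axis. Payload 6.8 kg.
Tool frame: the origin (TCP) lies midway between the tips of the shut fingers; the grasp point (between the pads) lies 19 mm behind it; z points along the fingers, y is the line along which they close (so a half turn about z gives the same grasp; the last joint's range is limited). The gripper opens to 85 mm and grips with 20 to 120 N. Pads are 22 mm wide; open, the fingers measure 114 mm over their backs; the gripper's body (76 mm by 85 mm) begins 54 mm behind the grasp point. The pads swing forward as they close: fully open they stand 13 mm farther back than shut.
Start: joints at [1.177, 0.477, 0.022, 1.555, -0.011, 1.109, -0.083], TCP at [0.19, -0.648, 0.208] pointing down, gripper open.
Joint ranges: [-2.96, 2.96], [-0.34, 2.1], [-1.41, 1.46], [0.24, 2.44], [-1.37, 4.51], [0.17, 1.92], [-2.96, 2.96]. Speed limits (rad/s): [2.39, 2.39, 3.14, 3.14, 3.14, 3.14, 3.14].

### API

Orientations are given as a unit quaternion [w, x, y, z].
In Python, from station import readout, imaging, hand_in gives the robot as it stands.
- The arm moves only by the tool drive_tool, never from a script. Its argument "series" is a list of rows, each a list of 5 numbers: the shift along the tool's x, y, z in cm, then the turn about the tool's z in degrees, then the closure, from -1 (fully open) to 1 (shut). A call has 1 to 8 rows; each row shifts and turns the commanded pose from where the row before left it, along the tool's axes as they then stand; what a row does not reach is not made up. A row lasts 1/10 s, in which the tool goes at most 50 mm and 8.59 degrees, less where a joint would pass 70% of its speed; a pose out of reach is approached as far as the arm can. A call with a gripper value outside its range is refused whole. The fingers move at their own pace and stop on an object; "squeeze" is the grip in N (left out, the last holds). Time passes only in rows, so rows that do not move let the fingers close. It gives the time, the measured TCP pose, the force, the opening and the grip force at its end, in the units of the state.
- readout.get_obs(): the state, without advancing time (a new reading comes with each control period).
- imaging.read_camera(name): name is "scene" or "top" or "wrist"; returns the picture (384x512x3 uint8, red, green, blue); there is no depth.
- imaging.camera_model(name): a dict with "vfov" (degrees; the focal length in pixels is half the picture's height over the tangent of half this angle, whatever the lens; pixels are square), "cx", "cy" (the principal point, pixels), "xyz" and "orientation" of the camera in the world. Camera axes: x right, y down, z forward; pixel columns grow to the right and rows downward; lengths in m; the calibration is good to about 2 mm. A picture is of the moment at which its call begins: read the wrist's pose just before it. camera_model takes no time and is no camera call; for the wrist camera it gives the pose at the moment of the call.
- hand_in(): hands the job in; it is judged then, once.
Trained networks look in the newest picture that a camera, given by its name, has taken for a name from the list of things; names that differ only in an ending like _2 or _b are one class to them, and where a whole thing is asked for, a point or a joint stands for the part that bears it (a point fixed in the world has none). Each returns a list of dicts, best first, with "conf" (0 to 1); they miss things now and then, are a little off and sometimes report something else, mostly with a low value. They report only what shows in the picture. A call takes as long as a camera call.
- imaging.cut_out(thing, camera): "mask" (384x512 bool, what is visible of it) and "centre" ([column, row] in pixels, amid what is visible of it).
The state is a dict: "t": time; "q": joint angles; "joint_vel": joint speeds; "joint_torque": joint torques, N m; "eef_pos": TCP position; "tool_rot": TCP orientation; "contact_force": force on the tool from outside, world axes, zero at the start; "torque": the same for the moment, N m; "gripper_width": opening from 0.0 (shut) to 1.0 (fully open); "grasp_force": force on a finger pad.
Only numpy, scipy, OpenCV 4.12 (cv2) and the standard library are available. Lean on these libraries where they do the work, as an engineer would, in place of code of your own. Each camera call takes 0.05 s, during which the arm holds its last target. There are 200 camera calls.

### The job

The wooden spool on the kitchen-twine stand is empty and is held on its rod by a cross pin. Take the spool off the top of the rod without forcing it (lift it gently against the pin, turn it anticlockwise seen from above until its grooves line up with the pin, and slide it straight up and off), then stand it gently, upright on its flange, wholly on the round cork trivet and let go. Leave everything else where it is.

Things in the scene. Friction and masses are not known exactly. Their poses are not given: they have to be found in the camera images.
- stand: Steel twine stand, fixed: round foot 110 mm across, seat 40 mm across 20 mm above the origin, and on its axis an upright rod 16 mm thick, its bevelled open top 105 mm up. Origin: centre of the foot's underside, on the counter; z up. Its yaw tells nothing of the pin. The spool stops hard against the pin; more than 25 N between spool and stand is forcing it.
- stand_top (a point): Centre of the rod's open top. Through the rod, 13 mm below this point, runs a level cross pin 5 mm thick, sticking out to 14 mm from the axis on two opposite sides. Which way it points is not told: it must be felt or seen. The rod can turn about its axis, stiffly (0.25 N m). The top of the resting spool is 9.5 mm below the pin's underside.
- spool_center (a point): Centre, half-way up, of the loose light wooden spool resting on the stand's seat, about 0.09 kg, 60 mm tall: barrel 42 mm across, top 8 mm a rim 44 mm across, bottom 6 mm a flange 62 mm across. z is its axis, up. It must rise 85 mm to come off the rod.
- spool: The same spool; origin at the centre of its underside, z up. Bore 19 mm (1.5 mm play round the rod) with two opposite grooves along its own +x and -x, 8 mm wide, out to 16 mm from the axis, over the whole height; the pin passes when lined up within about 0.1 rad. At the start the pin lies 0.4 to 1.45 rad anticlockwise (from above) of the grooves.
- trivet: Round cork trivet, fixed on the counter, 120 mm across and 8 mm thick. Origin: centre of its underside, on the counter; its top is 8 mm above. The stand and the trivet may each be at the left or the right.
- timer: Dial kitchen timer, 65 mm across, 53 mm tall, loose bystander; origin at the centre of its underside.
- salt_dish: Small metal salt dish, 72 mm across, 35 mm tall, loose bystander; origin at the centre of its underside.
- mill: Small mill with a metal cap, 44 mm across, 90 mm tall, at the back, loose bystander; origin at the centre of its underside.
- teaspoon: Teaspoon 130 mm long lying at the left front corner of the counter, loose bystander; origin under its centre.

How it is judged:
On the way, in this order (a step that is already met when the one before it is completed fails the run):
1. the spool has been slid up past the pin, still threaded on the rod (z of spool_center in the frame of stand between 0.075 and 0.13 m and horizontal distance between spool_center and stand below 0.006 m), for 0.1 s.
2. the spool is clear of the open top of the rod (z of spool in the frame of stand above 0.106 m), for 0.1 s.
At the end, for the whole second after the job is handed in: The spool stands upright (within 0.06 rad) on its flange on the trivet, with its axis within 28 mm of the trivet's centre (the whole flange on the cork), at rest and released (horizontal distance between spool and trivet below 0.028 m and contact force between spool and trivet above 0.3 N and z of spool in the frame of trivet below 0.012 m and angle between spool's own z axis and vertical below 0.06 rad and linear speed of spool below 0.02 m/s); the robot touches nothing.
It fails at once if the spool is forced: more than 25 N between the spool and the stand (contact force between spool and stand above 25 N).
It fails at once if the spool is dropped on the trivet: it falls faster than 0.45 m/s within 20 mm of the cork (horizontal distance between spool and trivet below 0.06 m and z of spool in the frame of trivet below 0.028 m and linear speed of spool above 0.45 m/s).
It fails at once if a bystander (timer, salt dish, mill, teaspoon) is moved by more than 20 mm (distance of any of timer, salt_dish, mill, teaspoon from where it was at the start of the episode above 0.02 m).
It also fails if it takes over 72 s, if anything falls off the work surface, if the arm or the gripper's body presses on something with over 40 N, if the wrist force passes 120 N, or if a joint passes its speed limit or range.

## Working session

There is one attempt and no reset: what is moved stays moved. The work goes in short steps, Python scripts to look and compute and a tool call to move; the robot and the scene stay as the last step left them, time stands still between calls to the robot, and variables do not carry over. Pictures are saved under pics/ and viewed, at most 10 in all, crops included, and the job is handed in when it is done.

Besides the shell and the picture viewer there is one more tool, called after ">>>" by a JSON object that holds its "api" and its "payload". drive_tool: Moves the arm, as the interface text tells. Its arguments: {"type":"object","properties":{"series":{"type":"array"},"squeeze":{"type":"number"}},"required":["series"]}

```bash
mkdir -p pics
cat > h.py <<'E'
import numpy as np, cv2
from scipy.spatial.transform import Rotation as R
from station import readout, imaging, hand_in
def rot(q): return R.from_quat([q[1],q[2],q[3],q[0]])
def ray(m,uv,z):
    f=192/np.tan(np.radians(m['vfov'])/2)
    d=rot(m['orientation']).apply([(uv[0]-m['cx'])/f,(uv[1]-m['cy'])/f,1]); o=np.array(m['xyz'])
    return o+d*(z-o[2])/d[2]
def proj(m,p):
    f=192/np.tan(np.radians(m['vfov'])/2)
    c=rot(m['orientation']).inv().apply(np.array(p)-m['xyz'])
    return np.array([m['cx']+f*c[0]/c[2],m['cy']+f*c[1]/c[2]])
E
python3 - <<'E'
from h import *
o=readout.get_obs(); print(o['t'],o['eef_pos'],o['tool_rot'],o['gripper_width'])
ims=[]
for c in ['top','scene']:
    im=imaging.read_camera(c); ims.append(im); m=imaging.camera_model(c); print(c,m)
    for t,z in [('stand',.05),('spool',.08),('trivet',.008),('timer',.053),('salt_dish',.035),('mill',.09)]:
        r=imaging.cut_out(t,c)
        for k in r[:1]: print(t,round(k['conf'],2),k['centre'],ray(m,k['centre'],z).round(3),k['mask'].sum())
cv2.imwrite('pics/a.png',cv2.resize(np.hstack(ims)[:,:,::-1],(800,300)))
cv2.imwrite('pics/top.png',ims[0][:,:,::-1])
E
```

```text
0.0 [ 0.19006726 -0.64700866  0.20701644] [-9.03843131e-04  9.89807355e-01  1.42409756e-01 -2.11302610e-04] 1.00197771022807
top {'vfov': 56.53543459866174, 'cx': 253.42442023002405, 'cy': 189.23737005851112, 'xyz': array([0.3528351 , 0.15178783, 0.95809892]), 'orientation': array([ 0.07072789, -0.69517658,  0.71277896, -0.06060734])}
stand 0.79 [335.6, 193.9] [ 0.506 -0.048  0.05 ] 1045
spool 0.75 [318.2, 203.0] [0.479 0.003 0.08 ] 825
trivet 0.85 [207.0, 201.9] [0.5   0.289 0.008] 1541
timer 0.55 [256.6, 177.4] [0.554 0.154 0.053] 482
salt_dish 0.74 [258.7, 213.1] [0.463 0.151 0.035] 571
mill 0.77 [249.0, 149.3] [0.619 0.171 0.09 ] 235
scene {'vfov': 51.184457132821386, 'cx': 255.19482935814332, 'cy': 191.26012618495926, 'xyz': array([0.05004682, 0.74320158, 0.46870255]), 'orientation': array([ 0.15968034, -0.28228313,  0.80551645, -0.49594522])}
stand 0.74 [299.8, 194.9] [0.454 0.043 0.05 ] 708
spool 0.82 [299.0, 175.2] [0.479 0.01  0.08 ] 539
trivet 0.87 [206.7, 257.5] [0.493 0.305 0.008] 2000
timer 0.55 [302.4, 196.5] [0.443 0.051 0.053] 626
salt_dish 0.81 [261.5, 224.1] [0.46  0.178 0.035] 734
mill 0.78 [200.1, 190.2] [0.585 0.226 0.09 ] 598
```

View pics/a.png

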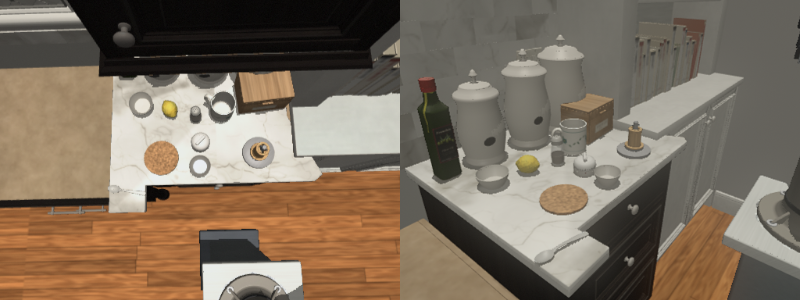

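The top view shows the stand at about (330,195), the trivet at (206,201), and the dish and timer between them. I'll zoom in on the spool.

Run:
```python
from h import *
im=cv2.imread('pics/top.png')
m=imaging.camera_model('top')
imaging.read_camera('top')
s=imaging.cut_out('stand','top')[0]['mask']; p=imaging.cut_out('spool','top')[0]['mask'];t=imaging.cut_out('trivet','top')[0]['mask']
for n,k in(('stand',s),('spool',p),('trivet',t)):
    ys,xs=np.nonzero(k);print(n,xs.min(),xs.max(),ys.min(),ys.max())
# stand foot circle: hull of stand|spool mask, fit ellipse
for n,k,z in(('foot',s|p,.004),('trivet',t,.008)):
    c=max(cv2.findContours(k.astype(np.uint8),0,1)[0],key=len); e=cv2.fitEllipse(cv2.convexHull(c)); print(n,e,ray(m,e[0],z))
c1=cv2.resize(im[155:235,285:385],(800,640),interpolation=2)[:600]
cv2.imwrite('pics/b.png',c1)
```

```text
stand 310 351 175 215
spool 320 344 182 205
trivet 184 228 181 223
foot ((330.5110778808594, 195.03269958496094), (40.48979949951172, 41.513999938964844), 113.44529724121094) [ 0.51109244 -0.04442852  0.004     ]
trivet ((206.060791015625, 202.07151794433594), (42.53092956542969, 44.508567810058594), 64.55322265625) [0.49999631 0.29180476 0.008     ]
```

View pics/b.png

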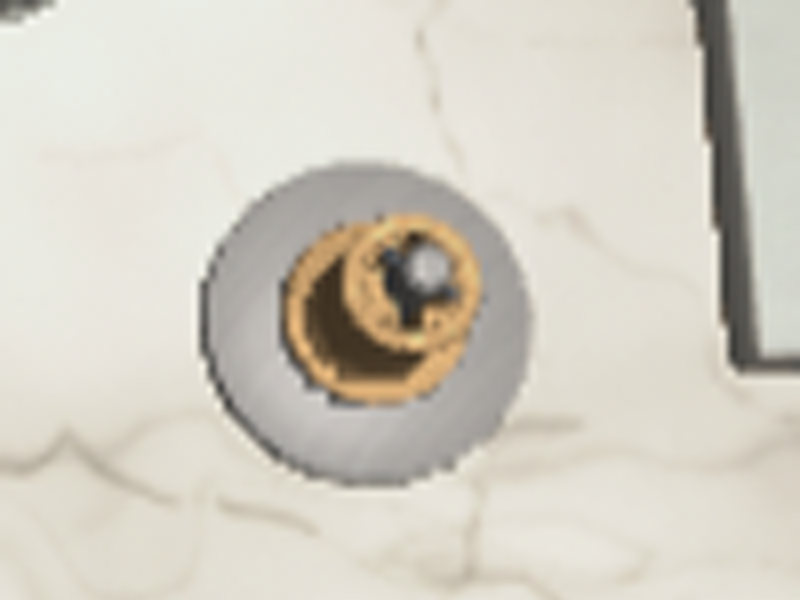

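The foot fits a centre at (0.511, -0.044). In the crop, the grooves run roughly up and down (dark slot at crop (410,320)). The pin seems to lie about 60° anticlockwise of them, from (385,258) to (450,293). I'll hover above and look from close by.

```bash
cat >> h.py <<'E'
def go(*targets):
    o=readout.get_obs(); r=rot(o['tool_rot']); p=np.array(o['eef_pos'])
    for t in targets:
        d=r.inv().apply(np.array(t)-p)*100; print('delta cm tool',d.round(2),'norm',np.linalg.norm(d).round(1)); p=np.array(t)
E
python3 - <<'E'
from h import *
m=imaging.camera_model('top'); print(ray(m,[338.75,188.1],.105))
print(rot(readout.get_obs()['tool_rot']).as_matrix().round(3))
go([.42,-.40,.26],[.51,-.045,.24])
E
```

```text
[ 0.51083468 -0.04462146  0.105     ]
[[ 0.959  0.282  0.   ]
 [ 0.282 -0.959 -0.   ]
 [ 0.     0.    -1.   ]]
delta cm tool [ 29.01 -17.29  -5.2 ] norm 34.2
delta cm tool [ 18.64 -31.52   2.  ] norm 36.7
```

>>> {"api": "drive_tool", "payload": {"series": [[3.6,-2.2,-0.7,0,-1],[3.6,-2.2,-0.7,0,-1],[3.6,-2.2,-0.7,0,-1],[3.6,-2.2,-0.7,0,-1],[3.6,-2.2,-0.6,0,-1],[3.6,-2.1,-0.6,0,-1],[3.6,-2.1,-0.6,0,-1],[3.6,-2.1,-0.6,0,-1]]}}

```text
t: 1.7
eef_pos: [0.4189, -0.3991, 0.2605]
tool_rot: [0.0, 0.99, 0.142, 0.0]
contact_force: [0.3, -0.3, -0.3]
gripper_width: 1.0
grasp_force: 0.0
```

>>> {"api": "drive_tool", "payload": {"series": [[2.3,-3.9,0.2,0,-1],[2.3,-3.9,0.2,0,-1],[2.3,-3.9,0.2,0,-1],[2.3,-3.9,0.2,0,-1],[2.3,-3.9,0.3,0,-1],[2.3,-3.9,0.3,0,-1],[2.3,-3.9,0.3,0,-1],[2.3,-3.9,0.3,0,-1]]}}

```text
t: 2.5
eef_pos: [0.5067, -0.0476, 0.2403]
tool_rot: [0.0, 0.99, 0.142, 0.0]
contact_force: [1.0, -0.5, 0.7]
gripper_width: 1.0
grasp_force: 0.0
```

Run:
```python
from h import *
o=readout.get_obs(); print(o['t'],o['eef_pos'],o['q'])
im=imaging.read_camera('wrist'); m=imaging.camera_model('wrist'); print(m['xyz'],rot(m['orientation']).as_matrix().round(2))
print('top at',proj(m,[.511,-.0445,.105]),proj(m,[.511,-.0445,.08]))
cv2.imwrite('pics/w1.png',im[:,:,::-1])
go([.51,-.045,.24])
```

```text
2.5 [ 0.50669596 -0.04758461  0.24026529] [ 0.27992297  0.19318439 -0.35169139  1.88939753  0.07588227  1.07091899
 -1.38739011]
[ 0.58002344 -0.01716451  0.40608031] [[ 0.29 -0.91 -0.28]
 [-0.96 -0.28 -0.08]
 [-0.    0.29 -0.96]]
top at [271.64963469 169.98752055] [271.19803802 164.15401044]
delta cm tool [-0.01  0.7   0.01] norm 0.7
```

View pics/w1.png

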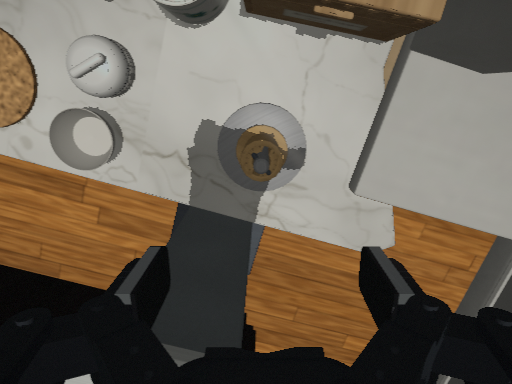

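The wrist view shows the spool ring centred near (260,160) and the rod top at about (261,168). The projected position is about 10 px to the right of that. I'll zoom in and measure.

Run:
```python
from h import *
im=cv2.imread('pics/w1.png'); m=imaging.camera_model('wrist'); print(m['vfov'],m['cx'],m['cy'])
imaging.read_camera('wrist')
s=imaging.cut_out('stand','wrist'); p=imaging.cut_out('spool','wrist')
k=s[0]['mask']|p[0]['mask']; c=max(cv2.findContours(k.astype(np.uint8),0,1)[0],key=len); e=cv2.fitEllipse(cv2.convexHull(c)); print(e,ray(m,e[0],.004), p[0]['conf'],p[0]['centre'])
for z,uv in((.105,[261,168]),(.08,[260,160])): print(ray(m,uv,z))
c=im[125:185,225:305].astype(float); c=np.clip(255*(c/255)**.45,0,255).astype(np.uint8)
cv2.imwrite('pics/w1c.png',cv2.resize(c,(800,600),interpolation=2))
```

```text
61.076994697446864 264.0800211011365 188.48288465226605
((269.56951904296875, 150.42324829101562), (87.70478820800781, 88.6733627319336), 100.58610534667969) [ 0.51104541 -0.04372573  0.004     ] 0.89 [271.2, 150.2]
[ 0.50990261 -0.03425291  0.105     ]
[ 0.51180643 -0.03228032  0.08      ]
```

View pics/w1c.png

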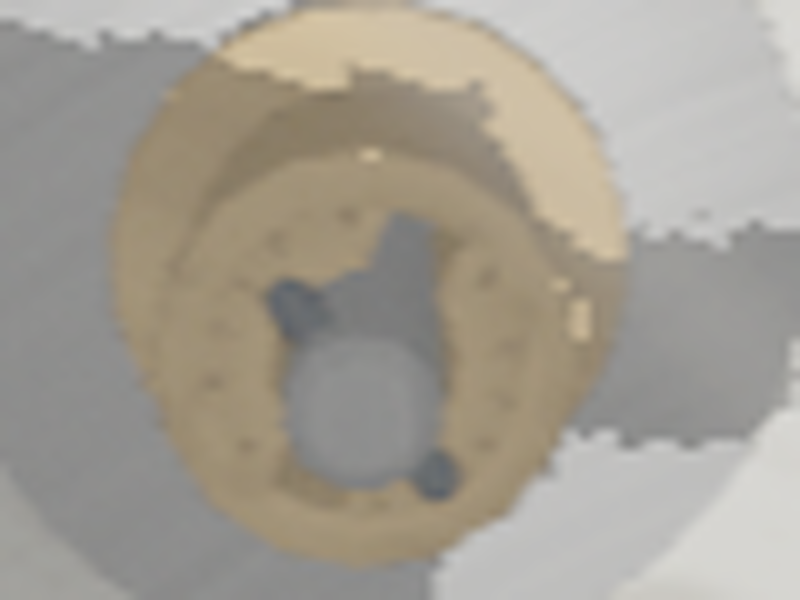

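Run:
```python
from h import *
m=imaging.camera_model('wrist')
a=lambda u,v,z:(lambda d:np.degrees(np.arctan2(d[1],d[0]))%180)(ray(m,u,z)-ray(m,v,z))
P=a([254.7,156],[269,172.5],.092); G=a([265.8,146.5],[255.5,174],.08); print(P,G,P-G)
print(np.linalg.norm(ray(m,[254.7,156],.092)-ray(m,[269,172.5],.092)),np.linalg.norm(ray(m,[265.8,146.5],.08)-ray(m,[255.5,174],.08)))
o=readout.get_obs();print(o['t'],o['eef_pos'],o['q'][6])
go([.511,-.0443,.24],[.511,-.0443,.10],[.511,-.0443,.04])
```

```text
56.710434795783314 176.19156069782474 -119.48112590204143
0.021810292768546295 0.030518998950590008
2.7 [ 0.5065629  -0.04824274  0.24005371] -1.3827658929690043
delta cm tool [ 0.54 -0.25  0.01] norm 0.6
delta cm tool [-0. -0. 14.] norm 14.0
delta cm tool [-0. -0.  6.] norm 6.0
```

The pin is about 60° anticlockwise of the grooves, and both views agree. Next I'll centre over the stand and descend.

>>> {"api": "drive_tool", "payload": {"series": [[0.5,-0.2,2,0,-1],[0,0,3,0,-1],[0,0,3,0,-1],[0,0,3,0,-1],[0,0,0,0,-1],[0,0,0,0,-1],[0,0,0,0,-1]], "squeeze": 20}}

```text
t: 3.4
eef_pos: [0.5119, -0.0466, 0.1317]
tool_rot: [0.0, 0.99, 0.142, 0.001]
contact_force: [-0.0, -0.3, 0.3]
gripper_width: 0.997
grasp_force: 0.0
```

Run:
```python
from h import *
o=readout.get_obs();print(o['t'],o['eef_pos'])
im=imaging.read_camera('wrist'); m=imaging.camera_model('wrist')
s=imaging.cut_out('stand','wrist'); p=imaging.cut_out('spool','wrist')
k=s[0]['mask']|p[0]['mask']; c=max(cv2.findContours(k.astype(np.uint8),0,1)[0],key=len); e=cv2.fitEllipse(cv2.convexHull(c)); print(e,ray(m,e[0],.004))
for q in([.511,-.0443,.105],[.511,-.0443,.08]): u=proj(m,q); print(u); cv2.drawMarker(im,tuple(u.astype(int).tolist()),(255,0,0),0,6)
print(readout.get_obs()['eef_pos'])
cv2.imwrite('pics/w2.png',im[:,:,::-1])
go([.511,-.0443,.04])
```

```text
3.4 [ 0.51190485 -0.04661945  0.13169552]
((260.3659362792969, 172.28289794921875), (116.4950942993164, 119.97721862792969), 90.8705062866211) [ 0.5116051  -0.04324172  0.004     ]
[260.17396306 212.8334716 ]
[260.53346413 199.92696565]
[ 0.51168337 -0.04618248  0.13145916]
delta cm tool [-0.03 -0.21  9.15] norm 9.1
```

View pics/w2.png

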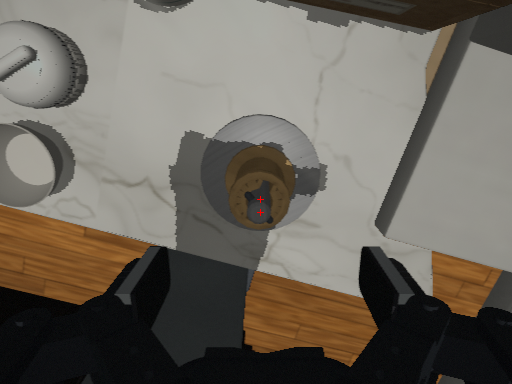

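The markers land on the rod top (260,212), so the position is confirmed to about 1 mm. I'll descend and close gently.

>>> {"api": "drive_tool", "payload": {"series": [[-0.05,-0.25,2.5,0,-1],[0,0,2.5,0,-1],[0,0,2.2,0,-1],[0,0,1.9,0,-1],[0,0,0,0,-1],[0,0,0,0,-1],[0,0,0,0,-1]]}}

```text
t: 4.25
eef_pos: [0.5106, -0.0437, 0.0404]
tool_rot: [0.0, 0.99, 0.142, 0.001]
contact_force: [0.5, -0.2, -0.2]
gripper_width: 1.0
grasp_force: 0.0
```

>>> {"api": "drive_tool", "payload": {"series": [[0,0,0,0,-0.6],[0,0,0,0,-0.2],[0,0,0,0,-0.05],[0,0,0,0,0],[0,0,0,0,0.05],[0,0,0,0,0.05],[0,0,0,0,0.1],[0,0,0,0,0.1]], "squeeze": 20}}

```text
t: 5.05
eef_pos: [0.5099, -0.0436, 0.0396]
tool_rot: [0.0, 0.99, 0.142, 0.0]
contact_force: [-0.5, -0.7, 6.2]
gripper_width: 0.507
grasp_force: 20.0
```

Gripped at 0.507 × 85 = 43 mm. I'll lift 4 mm and check the force.

>>> {"api": "drive_tool", "payload": {"series": [[0,0,-0.2,0,0.5],[0,0,-0.2,0,0.5],[0,0,0,0,0.5],[0,0,0,0,0.5]]}}

```text
t: 5.45
eef_pos: [0.5094, -0.0437, 0.0429]
tool_rot: [-0.0, 0.99, 0.142, -0.0]
contact_force: [-0.1, -0.3, -0.3]
gripper_width: 0.506
grasp_force: 20.5
```

>>> {"api": "drive_tool", "payload": {"series": [[0,0,0,-5,0.5],[0,0,0,-5,0.5],[0,0,0,-5,0.5],[0,0,0,-5,0.5],[0,0,0,0,0.5],[0,0,0,0,0.5]]}}

```text
t: 6.05
eef_pos: [0.5093, -0.0437, 0.0429]
tool_rot: [-0.0, 0.95, 0.311, -0.0]
contact_force: [-0.0, -0.4, -1.3]
gripper_width: 0.502
grasp_force: 20.5
```

>>> {"api": "drive_tool", "payload": {"series": [[0,0,0,-5,0.5],[0,0,0,-5,0.5],[0,0,0,-5,0.5],[0,0,0,-5,0.5],[0,0,0,0,0.5],[0,0,0,0,0.5]]}}

```text
t: 6.65
eef_pos: [0.5095, -0.0437, 0.043]
tool_rot: [-0.0, 0.882, 0.471, -0.0]
contact_force: [-0.8, 0.2, -0.5]
gripper_width: 0.509
grasp_force: 20.5
```

>>> {"api": "drive_tool", "payload": {"series": [[0,0,0,-5,0.5],[0,0,0,-5,0.5],[0,0,0,-5,0.5],[0,0,0,-5,0.5],[0,0,0,0,0.5],[0,0,0,0,0.5]]}}

```text
t: 7.25
eef_pos: [0.5095, -0.0436, 0.043]
tool_rot: [-0.0, 0.787, 0.617, -0.0]
contact_force: [-0.1, 0.3, -1.2]
gripper_width: 0.506
grasp_force: 20.5
```

Run:
```python
from h import *
o=readout.get_obs();print(o['t'],o['eef_pos'],o['torque'],o['q'][6])
im=imaging.read_camera('wrist'); m=imaging.camera_model('wrist')
u=proj(m,[.511,-.044,.09]); print(u)
x,y=u.astype(int)-[40,30]; x=min(max(x,0),432); y=min(max(y,0),324)
c=im[y:y+60,x:x+80,::-1]; c=np.clip(255*(c/255.)**.45,0,255).astype(np.uint8); print(x,y)
cv2.imwrite('pics/w3.png',cv2.resize(c,(800,600),interpolation=2))
```

```text
7.25 [ 0.50947224 -0.04364054  0.04297501] [ 0.03918239 -0.00349448 -0.0244722 ] -0.6451281646902091
[268.18035449 276.88672205]
228 246
```

View pics/w3.png

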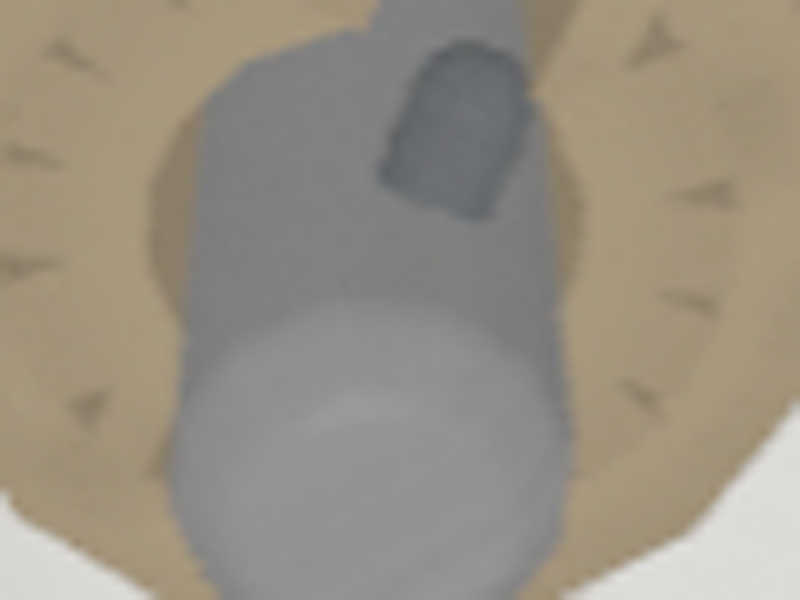

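Run:
```python
from h import *
m=imaging.camera_model('wrist')
d=ray(m,[276.5,252.8],.0945)-ray(m,[271.7,265.5],.0945);print('pin',np.degrees(np.arctan2(d[1],d[0])))
c=ray(m,[228+37,246+47],.105);print('rod top',c)
print('pin tip',ray(m,[276.5,251],.092)) 
print('groove edges at spool top z .084:',[ray(m,[228+a/10,246+b/10],.0835) for a,b in((372,25),(527,8))])
```

```text
pin 58.04217366699064
rod top [ 0.51031723 -0.04104173  0.105     ]
pin tip [ 0.51728193 -0.03206593  0.092     ]
groove edges at spool top z .084: [array([ 0.512131  , -0.03425229,  0.0835    ]), array([ 0.51874152, -0.03504994,  0.0835    ])]
```

The pin is at about 57–58° and the grooves at about 56°, so they are aligned. I'll lift slowly and watch the force.

>>> {"api": "drive_tool", "payload": {"series": [[0,0,-0.2,0,0.5],[0,0,-0.2,0,0.5],[0,0,-0.1,0,0.5],[0,0,-0.1,0,0.5],[0,0,-0.1,0,0.5],[0,0,0,0,0.5]]}}

```text
t: 7.9
eef_pos: [0.5096, -0.0437, 0.0502]
tool_rot: [0.0, 0.786, 0.618, 0.0]
contact_force: [-0.4, -0.3, -0.7]
gripper_width: 0.505
grasp_force: 20.5
```

>>> {"api": "drive_tool", "payload": {"series": [[0,0,-0.1,0,0.5],[0,0,-0.1,0,0.5],[0,0,0,0,0.5],[0,0,0,0,0.5]]}}

```text
t: 8.3
eef_pos: [0.5095, -0.0436, 0.052]
tool_rot: [0.0, 0.786, 0.618, 0.0]
contact_force: [-0.9, 1.1, -0.4]
gripper_width: 0.505
grasp_force: 20.5
```

The spool has risen 12.4 mm with no force, so the pin is in the grooves. I'll continue up.

>>> {"api": "drive_tool", "payload": {"series": [[0,0,-0.3,0,0.5],[0,0,-0.3,0,0.5],[0,0,-0.4,0,0.5],[0,0,-0.4,0,0.5],[0,0,0,0,0.5]]}}

```text
t: 8.8
eef_pos: [0.51, -0.0437, 0.0667]
tool_rot: [0.0, 0.786, 0.618, 0.0]
contact_force: [-0.2, 0.3, -0.5]
gripper_width: 0.5
grasp_force: 20.5
```

>>> {"api": "drive_tool", "payload": {"series": [[0,0,-0.5,0,0.5],[0,0,-0.5,0,0.5],[0,0,-0.5,0,0.5],[0,0,-0.5,0,0.5],[0,0,0,0,0.5],[0,0,0,0,0.5]]}}

```text
t: 9.4
eef_pos: [0.5096, -0.0438, 0.0861]
tool_rot: [0.0, 0.786, 0.618, 0.0]
contact_force: [-0.8, 0.3, -1.1]
gripper_width: 0.502
grasp_force: 20.5
```

>>> {"api": "drive_tool", "payload": {"series": [[0,0,-0.7,0,0.5],[0,0,-0.7,0,0.5],[0,0,-0.8,0,0.5],[0,0,-0.8,0,0.5],[0,0,-1.0,0,0.5],[0,0,-1.0,0,0.5],[0,0,-1.0,0,0.5],[0,0,0,0,0.5]]}}

```text
t: 10.2
eef_pos: [0.5106, -0.0437, 0.1477]
tool_rot: [0.001, 0.786, 0.618, 0.001]
contact_force: [0.2, -0.8, -1.4]
gripper_width: 0.507
grasp_force: 20.6
```

>>> {"api": "drive_tool", "payload": {"series": [[0,0,-1.0,0,0.5],[0,0,-1.0,0,0.5],[0,0,0,0,0.5],[0,0,0,0,0.5]]}}

```text
t: 10.6
eef_pos: [0.5096, -0.0437, 0.1662]
tool_rot: [0.0, 0.786, 0.618, 0.0]
contact_force: [0.9, -0.2, -0.6]
gripper_width: 0.506
grasp_force: 20.6
```

Run:
```python
from h import *
im=np.hstack([imaging.read_camera('scene')[60:300,120:420],imaging.read_camera('wrist')[140:380,100:400]])
cv2.imwrite('pics/s2.png',cv2.resize(im[:,:,::-1],(800,320)))
imaging.read_camera('top'); m=imaging.camera_model('top')
p=imaging.cut_out('spool','top')
print([(round(k['conf'],2),k['centre']) for k in p])
print(readout.get_obs()['eef_pos'])
go([.51,.12,.17],[.50,.29,.17])
```

```text
[(0.72, [338.2, 181.6]), (0.46, [322.5, 201.0]), (0.37, [247.6, 148.4])]
[ 0.50915759 -0.04365519  0.16559737]
delta cm tool [15.92 -3.77 -0.44] norm 16.4
delta cm tool [16.29 -4.98  0.  ] norm 17.0
```

View pics/s2.png

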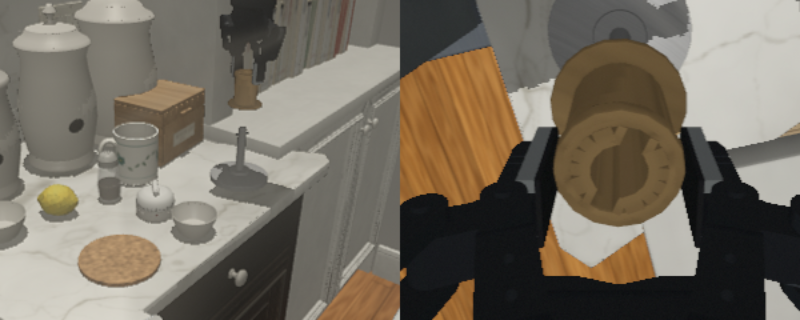

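The spool is off the rod, upright in the grip, and its flange is clear. I'll carry it over the trivet (left front) and look again there.

>>> {"api": "drive_tool", "payload": {"series": [[2,-0.5,0,0,0.5],[3.5,-0.9,0,0,0.5],[4,-1.1,0,0,0.5],[4,-1.1,0,0,0.5],[4,-1.1,0,0,0.5],[4,-1.2,0,0,0.5],[4,-1.1,0,0,0.5],[3.5,-0.9,0,0,0.5]]}}

```text
t: 11.6
eef_pos: [0.5004, 0.2591, 0.1657]
tool_rot: [-0.0, 0.786, 0.619, -0.0]
contact_force: [0.6, 1.3, -0.7]
gripper_width: 0.506
grasp_force: 20.6
```

>>> {"api": "drive_tool", "payload": {"series": [[2,-0.5,0,0,0.5],[1.2,-0.3,0,0,0.5],[0,0,0,0,0.5],[0,0,0,0,0.5],[0,0,0,0,0.5]]}}

```text
t: 12.1
eef_pos: [0.5013, 0.2877, 0.1657]
tool_rot: [0.001, 0.787, 0.617, -0.001]
contact_force: [-0.7, -0.3, -0.7]
gripper_width: 0.504
grasp_force: 20.6
```

Run:
```python
from h import *
print(readout.get_obs()['eef_pos'],readout.get_obs()['q'])
im=imaging.read_camera('wrist'); m=imaging.camera_model('wrist')
for cam in ('wrist','scene','top'):
    if cam!='wrist': imaging.read_camera(cam)
    m=imaging.camera_model(cam); r=imaging.cut_out('trivet',cam)[0]
    c=max(cv2.findContours(r['mask'].astype(np.uint8),0,1)[0],key=len); h=cv2.convexHull(c)[:,0]
    w=np.array([ray(m,u,.008)[:2] for u in h]); (cc,rad)=cv2.minEnclosingCircle(w.astype(np.float32)); print(cam,r['conf'],cc,rad)
cv2.imwrite('pics/w4.png',im[:,:,::-1])
go([.499,.292,.166])
```

```text
[0.50129956 0.28770091 0.16569222] [-0.07917641  0.45612488 -0.71556956  1.79748181  0.34743449  1.01851727
 -1.17011855]
wrist 0.91 (0.500632643699646, 0.29256999492645264) 0.059891946613788605
scene 0.69 (0.49720317125320435, 0.2930198609828949) 0.06344878673553467Traceback (most recent call last):
  File "<stdin>", line 6, in <module>
IndexError: list index out of range
```

The wrist view puts the trivet at (0.5006, 0.2926) with a radius of 59.9 mm, as it should be. I'll correct by 5 mm and lower.

>>> {"api": "drive_tool", "payload": {"series": [[0.45,-0.2,2.5,0,0.5],[0,0,3,0,0.5],[0,0,3,0,0.5],[0,0,2.2,0,0.5],[0,0,1.3,0,0.5],[0,0,0.7,0,0.5],[0,0,0.3,0,0.5],[0,0,0,0,0.5]]}}

```text
t: 13.2
eef_pos: [0.5003, 0.295, 0.0365]
tool_rot: [0.0, 0.786, 0.618, 0.0]
contact_force: [0.6, -1.1, -0.7]
gripper_width: 0.506
grasp_force: 20.6
```

>>> {"api": "drive_tool", "payload": {"series": [[0,0,0.2,0,0.5],[0,0,0.2,0,0.5],[0,0,0,0,0.5],[0,0,0,0,0.5]]}}

```text
t: 13.6
eef_pos: [0.5, 0.2946, 0.0322]
tool_rot: [0.0, 0.786, 0.618, 0.0]
contact_force: [0.2, 0.5, -1.2]
gripper_width: 0.507
grasp_force: 20.6
```

>>> {"api": "drive_tool", "payload": {"series": [[0,0,0.15,0,0.5],[0,0,0.15,0,0.5],[0,0,0.1,0,0.5],[0,0,0,0,0.5],[0,0,0,0,0.5]]}}

```text
t: 14.1
eef_pos: [0.4999, 0.2946, 0.0279]
tool_rot: [0.0, 0.786, 0.618, -0.0]
contact_force: [-0.0, 0.6, -0.1]
gripper_width: 0.502
grasp_force: 20.6
```

>>> {"api": "drive_tool", "payload": {"series": [[0,0,0.05,0,0.5],[0,0,0.05,0,0.5],[0,0,0,0,0.5],[0,0,0,0,0.5]]}}

```text
t: 14.5
eef_pos: [0.4999, 0.2947, 0.0277]
tool_rot: [0.0, 0.786, 0.618, 0.0]
contact_force: [-2.4, -1.5, 6.1]
gripper_width: 0.504
grasp_force: 21.2
```

The spool has touched down with about 6 N. I'll release slowly.

>>> {"api": "drive_tool", "payload": {"series": [[0,0,0,0,0.0],[0,0,0,0,-0.1],[0,0,0,0,-0.3],[0,0,0,0,-0.6],[0,0,0,0,-1],[0,0,0,0,-1],[0,0,0,0,-1]]}}

```text
t: 15.2
eef_pos: [0.4999, 0.2946, 0.0269]
tool_rot: [0.0, 0.786, 0.618, -0.0]
contact_force: [-0.5, -1.2, -0.1]
gripper_width: 0.997
grasp_force: 0.0
```

>>> {"api": "drive_tool", "payload": {"series": [[0,0,-0.5,0,-1],[0,0,-1.5,0,-1],[0,0,-2.5,0,-1],[0,0,-3,0,-1],[0,0,-3,0,-1],[0,0,-2,0,-1],[0,0,0,0,-1],[0,0,0,0,-1]]}}

```text
t: 16.0
eef_pos: [0.5002, 0.2947, 0.1531]
tool_rot: [0.0, 0.786, 0.618, 0.001]
contact_force: [-0.2, -0.5, -0.6]
gripper_width: 1.001
grasp_force: 0.0
```

Run:
```python
from h import *
print(readout.get_obs()['eef_pos'],readout.get_obs()['joint_vel'].round(3))
a=imaging.read_camera('scene'); b=imaging.read_camera('wrist'); m=imaging.camera_model('wrist')
for q in([.5006,.2926,.068],[.5006,.2926,.008]): print(proj(m,q))
cv2.imwrite('pics/f.png',cv2.resize(np.hstack([a,b])[:,:,::-1],(800,300)))
```

```text
[0.50018204 0.29467123 0.15305162] [-0.006  0.027  0.013  0.023  0.004 -0.003 -0.003]
[266.18138865 187.54582772]
[265.84260639 169.44327877]
```

View pics/f.png

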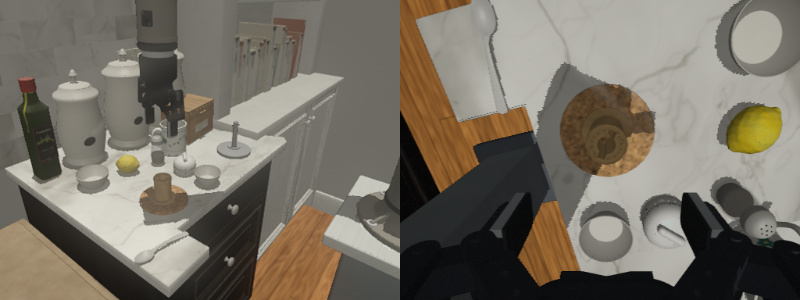

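The spool stands upright, wholly on the cork near its centre (wrist (607,142) in the picture). The gripper is clear and the bystanders are in place.

```bash
python3 -c "
from station import hand_in; print(hand_in())"
```

```text
the job is handed in; nothing more can be done
None
```

The job is handed in, with no verdict returned: the spool came off the rod without forcing and was left standing upright and released near the middle of the cork trivet, with nothing else seen to have moved.

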